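# Swap the focusing pin for the specimen cell and hold it in the viewer's light

### The job

Clear the light viewer: lift the steel focusing pin out of its socket in the light path, stand it end-down, all the way in, in the bored wooden holder, and let go. Then take the clear specimen cell from its stand by its two frosted narrow faces only, fingers never on the clear faces, and hold it upright midway between lamp and lens, its middle at the height of the light and its clear faces square to the light. Finish still holding it there, touching nothing else, and leave the glue bottle, fossil and brush alone.

Things in the scene. Friction and masses are not known exactly. Their poses are not given: they have to be found in the camera images.
- light_path (a point): The point of the light path midway between lamp and lens of the light viewer, 75 mm above the bench. The viewer is fixed: an aluminium base 100 x 370 x 20 mm; its y axis (level) is the direction of the light. A grey lamp head 90 mm wide, 110 mm high stands at +y, with a dark nozzle (38 mm across) whose end is 65 mm from this point; a black lens barrel (48 mm across, top 99 mm above the bench) stands at -y, its end 68 mm from this point. The light is about 12 mm across.
- pin_socket (a point): Mouth of the round socket in the viewer's base straight under light_path, 20 mm above the bench; 14 mm across, 14 mm deep. At the start the focusing pin stands in it.
- pin_center (a point): Centre of the focusing pin, a plain steel rod 12 mm in diameter and 110 mm long, about 60 g; its z axis runs along the rod. It stands upright with its foot 6 mm and its top 116 mm above the bench.
- pin_foot (a point): Centre of the lower end of the focusing pin, 55 mm below pin_center.
- holder_hole0 (a point): Mouth of the hole in the holder, a fixed wooden block 60 x 60 mm, 55 mm high. The hole is vertical, 16 mm across with a 2 mm chamfer, 45 mm deep; the mouth lies 55 mm above the bench. A pin that is all the way down has its foot 10 mm above the bench.
- cell_center (a point): Centre of the specimen cell, an upright prism of clear resin with a bit of amber inside: 34 mm along its x, 16 mm along its y, 60 mm high, about 50 g. The two narrow faces (at x = -17 and +17 mm, each 16 x 60 mm, whitish frosted over a depth of 5 mm) are the ones to grip; the clear faces look along +y and -y. At the start its foot stands 6 mm and its centre 36 mm above the bench, in a slot of the stand. The cell may be turned end for end: both ways are alike.
- stand: The cell's stand, a fixed black block 70 (x) x 50 (y) x 16 mm high; origin at the centre of its underside. Its slot is 37 x 19 mm and 10 mm deep, lengthwise along its x.
- viewer: The light viewer's fixed body; origin at the centre of its underside, on the bench, 75 mm under light_path; same axes.
- pin: The focusing pin itself; origin at the centre of its lower end, z along the rod.
- cell: The specimen cell itself; origin at the centre of its foot, 30 mm below cell_center; same axes.
- glue: Bystander: white glue bottle 44 mm across, 110 mm high, standing; origin at its foot. Leave alone.
- fossil: Bystander: round brown fossil 80 mm across, 28 mm high; origin under its centre. Leave alone.
- brush: Bystander: brush 170 mm long lying on the bench; origin under it. Leave alone.

How it is judged:
On the way, in this order (a step that is already met when the one before it is completed fails the run):
1. the focusing pin stands all the way down in the wooden holder, let go (horizontal distance between pin_foot and holder_hole0 below 0.006 m and z of pin_foot in the frame of holder_hole0 below -0.038 m and angle between pin_center's own z axis and vertical below 0.15 rad and contact force between the fingers and pin below 0.1 N), for 0.2 s.
2. the cell is lifted out of its stand, gripped by both frosted faces (height (world z) of cell_center above 0.05 m and contact force between the fingers and cell_c1 above 1 N and contact force between the fingers and cell_c2 above 1 N and contact force between cell and stand below 0.05 N), for 0.2 s.
At the end, for the whole second after the job is handed in: Cell held still by both frosted faces, touching nothing else: centre within 7 mm sideways, 10 mm in height and 25 mm lengthwise of the light path's midpoint, upright and square within 0.15 rad. Pin at rest in the holder, foot at least 38 mm below the mouth, upright within 0.15 rad (x of cell_center in the frame of light_path between -0.007 and 0.007 m and z of cell_center in the frame of light_path between -0.01 and 0.01 m and y of cell_center in the frame of light_path between -0.025 and 0.025 m and angle between the y axis of cell and the y axis of viewer, either way round below 0.15 rad and angle between each of cell_center, pin_center's own z axis and vertical below 0.15 rad and contact force between the fingers and cell_c1 above 1 N and contact force between the fingers and cell_c2 above 1 N and contact force between cell and viewer below 0.05 N and contact force between cell and pin below 0.05 N and contact force between each of the arm, the fingers and viewer below 0.1 N and linear speed of each of cell, pin below 0.02 m/s and horizontal distance between pin_foot and holder_hole0 below 0.006 m and z of pin_foot in the frame of holder_hole0 below -0.038 m); the arm keeps its last pose, push and grip.
It fails at once if a finger presses on the clear part of the cell (contact force between the fingers and cell_c0 above 1 N).
It fails at once if the glue bottle, fossil or brush is pushed more than 20 mm (distance of any of glue, fossil, brush from where it was at the start of the episode above 0.02 m).
It also fails if it takes over 64 s, if anything falls off the work surface, if the arm or the gripper's body presses on something with over 40 N, if the wrist force passes 120 N, or if a joint passes its speed limit or range.

### The arm

A 6-joint arm with a two-finger parallel gripper is mounted at the origin on the work surface. World frame = base frame: x ahead of the robot, y to its left, z up, the work surface at z = 0. Lengths are in m, angles in rad, forces in N, time in s.
With the tool pointing down it reaches from about 0.275 to 0.825 m from the base axis. Payload 4.9 kg.
Tool frame: the origin (TCP) lies midway between the tips of the shut fingers; the grasp point (between the pads) lies 19 mm behind it (grip_point_offset is the distance from the TCP to the grasp point, in m); z points along the fingers, y is the line along which they close (so a half turn about z gives the same grasp; the last joint's range is limited). The gripper opens to 85 mm and grips with 20 to 120 N. Pads are 22 mm wide; open, the fingers measure 114 mm over their backs; the gripper's body (76 mm by 85 mm) begins 54 mm behind the grasp point. The pads swing forward as they close: fully open they stand 13 mm farther back than shut.
Start: joints at [-1.252, 0.326, -0.193, 1.052, 0, 1.437], TCP at [0.241, -0.495, 0.231] pointing down, gripper open.
Joint ranges: [-2.65, 2.65], [-0.97, 1.79], [-1.3, 1.35], [-1.93, 2.1], [-1.47, 1.37], [-3.14, 3.14]. Speed limits (rad/s): [2.57, 2.57, 3.14, 3.14, 3.14, 3.14].

### API

Orientations are given as a rotation vector (axis times angle).
In Python, from cell import * gives the robot as it stands. Calls block until the motion is done:
- movep(position, orientation): joint-space move of the TCP to a pose.
- move_l(position, velocity=0.15, rot=None, until_force=None): straight line of the TCP; rot=None keeps the orientation; velocity is the mean speed in m/s. With until_force (N) it stops when the force on the tool has changed by that much, and returns True; else False.
- set_joints(angles): joint-space move.
- let_go() and grab(newtons=None): open the fingers fully, or close them until they stop; newtons is the grip in N (None keeps the last).
- sleep(seconds).
- ik(position, orientation): joint angles nearest the present ones, or None.
- get_state(): the state.
- grab_frame(name): name is "scene" or "top"; returns a dict with "img" (480x640x3 uint8, red, green, blue), "fx", "fy", "cx", "cy" (pixels), "k1" (the pictures are not rectified: a ray, as slopes to the right and down, at radius r is drawn at 1 + k1 r^2 times it, then the intrinsics apply), "cam_to_world" (4x4, takes a point from camera to world coordinates). Camera axes: x right, y down, z forward; pixel columns grow to the right and rows downward; lengths in m; the calibration is good to about 2 mm. A picture is of the moment at which its call begins. There is no depth.
A pose or a line that the arm cannot do raises MotionError and nothing moves.
- sign_off(): hands the job in; it is judged then, once.
Trained networks look in the newest picture that a camera, given by its name, has taken for a name from the list of things; names that differ only in an ending like _2 or _b are one class to them, and where a whole thing is asked for, a point or a joint stands for the part that bears it (a point fixed in the world has none). Each returns a list of dicts, best first, with "score" (0 to 1); they miss things now and then, are a little off and sometimes report something else, mostly with a low value. They report only what shows in the picture. A call takes as long as a camera call.
- spot_in(camera, name): "centre" ([column, row] in pixels, amid what is visible of it).
- silhouettes(camera, name): "mask" (480x640 bool, what is visible of it) and "centre" ([column, row] in pixels, amid what is visible of it).
- tip_of(camera, name): "centre" ([column, row] in pixels: a listed point, or the origin of a listed thing).
The state is a dict: "clock": time; "q": joint angles; "joint_velocities": joint speeds; "tau": joint torques, N m; "position": TCP position; "eef_rot": TCP orientation; "contact_force": force on the tool from outside, world axes, zero at the start; "wrist_torque": the same for the moment, N m; "finger_gap": opening from 0.0 (shut) to 1.0 (fully open); "grasp_force": force on a finger pad.
Only numpy, scipy, OpenCV 4.12 (cv2) and the standard library are available. Lean on these libraries where they do the work, as an engineer would, in place of code of your own. Each camera call takes 0.05 s, during which the arm holds its last target. There are 200 camera calls.

## Working session

There is one attempt and no reset: what is moved stays moved. The work goes in short steps, each a Python script; the robot and the scene stay as the last script left them, time stands still between calls to the robot, and variables do not carry over. Pictures are saved under pics/ and viewed, at most 10 in all, crops included, and the job is handed in when it is done.

```bash
mkdir -p pics
cat > h.py <<'E'
from cell import *
import numpy as np, cv2
from scipy.spatial.transform import Rotation as R
def ray(f,uv):
    p=np.array([[(uv[0]-f["cx"])/f["fx"],(uv[1]-f["cy"])/f["fy"]]])
    q=p.copy()
    for _ in range(20): q=p/(1+f["k1"]*(q**2).sum())
    T=np.array(f["cam_to_world"]); d=T[:3,:3]@np.array([q[0,0],q[0,1],1]); return T[:3,3],d
def atz(f,uv,z):
    o,d=ray(f,uv); return o+d*(z-o[2])/d[2]
def proj(f,P):
    T=np.array(f["cam_to_world"]); c=T[:3,:3].T@(np.array(P)-T[:3,3]); s=c[:2]/c[2]; s=s*(1+f["k1"]*(s@s))
    return np.array([s[0]*f["fx"]+f["cx"],s[1]*f["fy"]+f["cy"]])
def down(yaw): # tool y (closing line) at angle yaw from world y.. tool x at yaw
    return (R.from_euler('z',yaw)*R.from_euler('x',np.pi)).as_rotvec()
def save(f,n): cv2.imwrite(f"pics/{n}.png",f["img"][:,:,::-1])
E
python3 - <<'E'
from h import *
zs=dict(light_path=.075,pin_socket=.02,pin_center=.061,pin_foot=.006,holder_hole0=.055,cell_center=.036,stand=0,viewer=0,pin=.006,cell=.006,glue=0,fossil=0,brush=0)
for c in("scene","top"):
    f=grab_frame(c); save(f,c+"0"); print(c,np.round(f["cam_to_world"],3).tolist(),f["fx"],f["k1"])
    for n,z in zs.items():
        print(n,[(np.round(d["centre"]).tolist(),round(d["score"],2),np.round(atz(f,d["centre"],z)[:2],3).tolist()) for d in tip_of(c,n)[:2]])
s=get_state();print(s["clock"],s["position"],s["eef_rot"],s["q"])
E
```

```text
scene [[-0.557, 0.555, -0.618, 1.113], [0.831, 0.373, -0.414, 0.381], [0.0, -0.744, -0.668, 0.679], [0.0, 0.0, 0.0, 1.0]] 461.3493421384703 0.019659134406813543
light_path [([290.0, 262.0], 0.85, [0.629, -0.009]), ([289.0, 267.0], 0.73, [0.641, -0.003])]
pin_socket [([291.0, 282.0], 0.69, [0.629, -0.011])]
pin_center [([290.0, 267.0], 0.69, [0.63, -0.01]), ([265.0, 194.0], 0.18, [0.471, -0.199])]
pin_foot [([292.0, 286.0], 0.75, [0.627, -0.01]), ([264.0, 198.0], 0.42, [0.427, -0.241])]
holder_hole0 [([443.0, 258.0], 0.93, [0.44, 0.219])]
cell_center [([176.0, 214.0], 0.61, [0.616, -0.337]), ([260.0, 188.0], 0.59, [0.433, -0.246])]
stand [([264.0, 201.0], 0.59, [0.434, -0.238]), ([505.0, 367.0], 0.25, [0.571, 0.396])]
viewer [([292.0, 289.0], 0.81, [0.629, -0.009])]
pin [([289.0, 288.0], 0.73, [0.635, -0.011]), ([293.0, 290.0], 0.25, [0.633, -0.003])]
cell [([173.0, 213.0], 0.72, [0.593, -0.381]), ([263.0, 196.0], 0.71, [0.423, -0.248])]
glue [([332.0, 237.0], 0.78, [0.452, -0.029]), ([441.0, 256.0], 0.54, [0.375, 0.198])]
fossil [([507.0, 363.0], 0.65, [0.561, 0.395])]
brush [([173.0
[... 531 characters left out ...]
2])]
cell_center [([323.0, 214.0], 0.72, [0.623, -0.012]), ([426.0, 298.0], 0.53, [0.436, -0.231])]
stand [([425.0, 297.0], 0.77, [0.439, -0.236])]
viewer [([324.0, 216.0], 0.71, [0.624, -0.014])]
pin [([320.0, 213.0], 0.41, [0.631, -0.004])]
cell [([427.0, 299.0], 0.5, [0.434, -0.238])]
glue [([334.0, 288.0], 0.88, [0.461, -0.034])]
fossil [([142.0, 243.0], 0.88, [0.569, 0.394]), ([322.0, 214.0], 0.42, [0.63, -0.01])]
brush [([489.0, 234.0], 0.92, [0.579, -0.385]), ([322.0, 214.0], 0.62, [0.63, -0.01])]
1.4 [ 0.24063482 -0.49458617  0.23128851] [ 3.06141162e+00  7.05190893e-01 -8.14102322e-06] [-1.25218924e+00  3.26187892e-01 -1.92597174e-01  1.05200078e+00
 -6.17367584e-06  1.43660513e+00]
```

Run:
```python
import cv2
a=cv2.imread("pics/top0.png"); b=cv2.imread("pics/scene0.png")
cv2.imwrite("pics/t1.png",cv2.resize(a[110:350,120:520],(800,480),interpolation=cv2.INTER_CUBIC))
cv2.imwrite("pics/s1.png",cv2.resize(b[130:400,140:540],(800,540),interpolation=cv2.INTER_CUBIC))
```

```text
(no output)
```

View pics/t1.png

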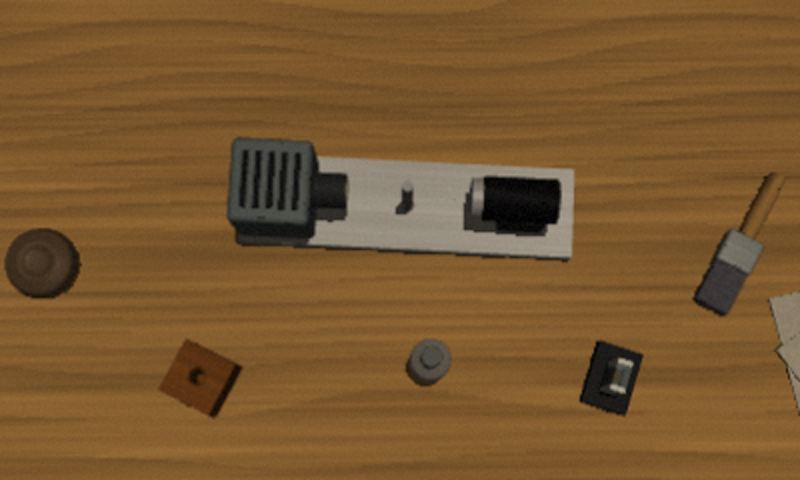

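View pics/s1.png

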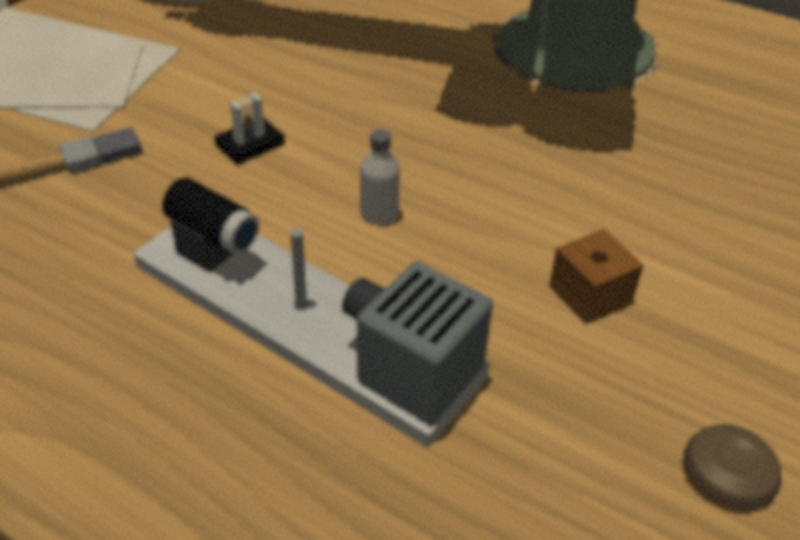

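The top crop shows the viewer with its lamp on the left. In full-frame pixels the pin top is at about (323, 202), the holder hole at about (219, 298), and the cell in its tilted stand at about (428, 298). The scene view agrees, and the cell's frosted faces lie along the stand's long axis. Next I fit the poses from both cameras.

```bash
cat >> h.py <<'E'
from scipy.optimize import minimize
def hull(f,p,dx,dy,z0,z1):
    c,s=np.cos(p[2]),np.sin(p[2])
    P=[proj(f,[p[0]+c*a*dx/2-s*b*dy/2,p[1]+s*a*dx/2+c*b*dy/2,z]) for a in(-1,1) for b in(-1,1) for z in(z0,z1)]
    m=np.zeros((480,640),np.uint8); h=cv2.convexHull(np.float32(P))
    cv2.fillConvexPoly(m,np.int32(np.round(h*16)),1,cv2.LINE_8,4); return m>0
def fit(fm,p0,box):
    def cost(d):
        p=np.array(p0)+d*[.01,.01,.2]; return sum(1-(m&hull(f,p,*box)).sum()/(m|hull(f,p,*box)).sum() for f,m in fm)
    r=minimize(cost,np.zeros(3),method="Nelder-Mead",options=dict(initial_simplex=np.array([[0,0,0],[1,0,0],[0,1,0],[0,0,1]])-.25))
    return np.array(p0)+r.x*[.01,.01,.2],r.fun/len(fm)
E
python3 - <<'E'
from h import *
F={};M={}
for c in("scene","top"):
    F[c]=grab_frame(c)
    for n,q in(("stand",(.436,-.236)),("cell",(.436,-.236)),("holder_hole0",(.441,.22)),("pin",(.63,-.01)),("viewer",(.63,-.01))):
        L=silhouettes(c,n); e=proj(F[c],[*q,.03])
        L=[d for d in L if np.hypot(*(np.array(d["centre"])-e))<30]
        print(c,n,[(np.round(d["centre"]),round(d["score"],2),int(d["mask"].sum())) for d in L])
        if L: M[c,n]=L[0]["mask"]
for n,q,b in(("stand",(.436,-.236,-.26),(.07,.05,0,.016)),("cell",(.436,-.236,-.26),(.034,.016,.006,.066)),("holder_hole0",(.441,.22,-.5),(.06,.06,0,.055)),("pin",(.63,-.01,0),(.011,.011,.02,.116))):
    for cs in(("scene",),("top",),("scene","top")):
        fm=[(F[c],M[c,n]|(M[c,"cell"] if n=="stand" and (c,"cell") in M and 0 else False)) for c in cs if (c,n) in M]
        if len(fm)==len(cs): print(n,cs,fit(fm,q,b))
# viewer axis from base edges, top picture
f=F["top"]; g=f["img"].astype(int); br=(g.min(2)>105)&((g.max(2)-g.min(2))<40)
up=[];lo=[]
for u in range(290,400,2):
    v=np.where(br[180:245,u])[0]+180
    if len(v)>5: up.append(atz(f,(u,v[0]),.02)[:2]); lo.append(atz(f,(u,v[-1]),.02)[:2])
for e in(up,lo):
    e=np.array(e); k=np.polyfit(e[:,1],e[:,0],1); r=e[:,0]-np.polyval(k,e[:,1]); ok=abs(r)<.004; k=np.polyfit(e[ok,1],e[ok,0],1); print(len(e),ok.sum(),k,np.polyval(k,-.012))
E
```

```text
scene stand [(array([267., 199.]), 0.59, 399)]
scene cell [(array([265., 186.]), 0.77, 326)]
scene holder_hole0 [(array([439., 267.]), 0.66, 1481)]
scene pin [(array([286., 266.]), 0.73, 246)]
scene viewer [(array([311., 285.]), 0.92, 10482)]
top stand [(array([420., 301.]), 0.91, 551)]
top cell [(array([427., 300.]), 0.63, 181)]
top holder_hole0 [(array([216., 296.]), 0.84, 983)]
top pin [(array([315., 210.]), 0.68, 7880), (array([325., 205.]), 0.5, 84)]
top viewer [(array([315., 211.]), 0.75, 7947)]
stand ('scene',) (array([ 0.43857816, -0.22820484, -0.42303661]), np.float64(0.3213058419243986))
stand ('top',) (array([ 0.4362395 , -0.23416155, -0.36155944]), np.float64(0.33534378769601925))
stand ('scene', 'top') (array([ 0.43672384, -0.23265491, -0.37059627]), np.float64(0.3315301534229879))
cell ('scene',) (array([ 0.43068304, -0.23791274, -0.2080734 ]), np.float64(0.19506172839506175))
cell ('top',) (array([ 0.4344026 , -0.23383173, -0.27048298]), np.float64(0.25514403292181065))
cell ('scene', 'top') (array([ 0.43499464, -0.2339342 , -0.11892451]), np.float64(0.23311183837499627))
holder_hole0 ('scene',) (array([ 0.44062706,  0.21276492, -0.45108025]), np.float64(0.060875079264426146))
holder_hole0 ('top',) (array([ 0.44053504,  0.21366997, -0.44999573]), np.float64(0.02894211576846306))
holder_hole0 ('scene', 'top') (array([ 0.44039342,  0.21314814, -0.44726352]), np.float64(0.04486540032873049))
pin ('scene',) (array([ 0.63226448, -0.00874694,  0.67160345]), np.float64(0.14436619718309862))
pin ('top',) (array([ 0.65067717,  0.02787729, -0.7162634 ]), np.float64(0.9841370558375635))
pin ('scene', 'top') (array([ 0.63138804, -0.00964468,  0.67586351]), np.float64(0.5700257667169433))
55 55 [0.06162573 0.67939063] 0.6786511229657711
55 55 [0.06403469 0.58289687] 0.5821284570862787
```

Run:
```python
from h import *
f={c:grab_frame(c) for c in("top","scene")}
# hole: dark blob near
for c,e in(("top",(219,298)),("scene",(439.5,258.5))):
    g=f[c]["img"].astype(float).sum(2); u,v=map(int,e); w=g[v-6:v+7,u-6:u+7]
    t=np.median(w)*.72; wt=np.clip(t-w,0,None); yy,xx=np.mgrid[v-6:v+7,u-6:u+7]
    p=((xx*wt).sum()/wt.sum(),(yy*wt).sum()/wt.sum()); print("hole",c,p,atz(f[c],p,.055),atz(f[c],p,.05),(wt>0).sum())
# pin top in top picture
print("pin top",[atz(f["top"],p,.116)[:2] for p in((323.5,201.5),)])
# stand+cell
S=[]
for c in f:
    m=np.zeros((480,640),bool)
    for n in("stand","cell"):
        e=proj(f[c],[.436,-.234,.02])
        for d in silhouettes(c,n)[:3]:
            if np.hypot(*(np.array(d["centre"])-e))<25: m|=d["mask"]; break
    # dark, non-wood pixels around
    g=f[c]["img"].astype(int); k=np.zeros_like(m); u,v=map(int,e); k[v-25:v+26,u-25:u+26]=1
    dk=((g.max(2)-g.min(2))<30)&k
    S.append((f[c],m,dk)); print(c,m.sum(),dk.sum())
def un(fr,p): return hull(fr,p,.07,.05,0,.016)|hull(fr,p,.034,.016,.006,.066)
for name,sel in(("net",1),("col",2)):
  for use in((0,),(1,),(0,1)):
    best=None
    for y0 in(-.4,-.25,-.1):
        def cost(d):
            p=np.array([.436,-.234,y0])+d*[.01,.01,.2]; return sum(1-(S[i][sel]&un(S[i][0],p)).sum()/(S[i][sel]|un(S[i][0],p)).sum() for i in use)
        r=minimize(cost,np.zeros(3),method="Nelder-Mead",options=dict(initial_simplex=np.array([[0,0,0],[1,0,0],[0,1,0],[0,0,1]])-.25))
        if best is None or r.fun<best[0]: best=(r.fun,np.array([.436,-.234,y0])+r.x*[.01,.01,.2])
    print(name,use,best)
```

```text
hole top (np.float64(217.29608938547486), np.float64(297.1131284916201)) [0.44219174 0.21393237 0.055     ] [0.4424404  0.21488718 0.05      ] 37
hole scene (np.float64(439.0136112483716), np.float64(258.2438794303939)) [0.44282342 0.21283309 0.055     ] [0.43745384 0.21148562 0.05      ] 27
pin top [array([ 0.63219047, -0.0125219 ])]
top 606 767
scene 715 545
net (0,) (np.float64(0.29161747343565525), array([ 0.43629272, -0.23473853, -0.31984953]))
net (1,) (np.float64(0.0975918884664132), array([ 0.43738845, -0.23199516, -0.300066  ]))
net (0, 1) (np.float64(0.4169827333918642), array([ 0.43675384, -0.23452034, -0.3159749 ]))
col (0,) (np.float64(0.07478890229191792), array([ 0.43585286, -0.23364722, -0.33990212]))
col (1,) (np.float64(0.29281045751633983), array([ 0.43540859, -0.23291375, -0.08630756]))
col (0, 1) (np.float64(0.38186258257815753), array([ 0.43447783, -0.23330255, -0.32995138]))
```

Run:
```python
from h import *
a=-.063
for y in(a+np.pi/2,a-np.pi/2):
    for P in((.6315,-.0105,.16),(.6315,-.0105,.069),(.4415,.2135,.25),(.4415,.2135,.07)): print(round(y,2),np.round(ik(P,down(y)),2))
for y in(-.32+np.pi/2,-.32-np.pi/2): print(round(y,2),np.round(ik((.436,-.2335,.03),down(y)),2))
```

```text
1.51 [-0.13  0.53 -0.07  0.98  0.    1.5 ]
1.51 [-0.13  0.61 -0.17  0.79  0.    1.5 ]
1.51 [ 0.3   0.2  -0.31  1.06  0.    1.93]
1.51 [ 0.3   0.4  -0.56  0.61  0.    1.93]
-1.63 [-0.13  0.53 -0.07  0.98  0.   -1.64]
-1.63 [-0.13  0.61 -0.17  0.79  0.   -1.64]
-1.63 [ 0.3   0.2  -0.31  1.06  0.   -1.21]
-1.63 [ 0.3   0.4  -0.56  0.61  0.   -1.21]
1.25 [-0.64  0.46 -0.58  0.52  0.    1.25]
-1.89 [-0.64  0.46 -0.58  0.52  0.   -1.89]
```

Run:
```python
from h import *
y=-.063+np.pi/2
movep((.6315,-.0105,.20),down(y))
move_l((.6315,-.0105,.071),.12)
grab(40); s=get_state(); print(s["finger_gap"],s["grasp_force"],s["contact_force"],s["clock"],s["position"])
move_l((.6315,-.0105,.215),.12)
s=get_state(); print(s["finger_gap"],s["grasp_force"],s["contact_force"])
movep((.4415,.2135,.215),down(y))
move_l((.4415,.2135,.135),.12)   # foot ~.07
s=get_state(); print(s["finger_gap"],s["grasp_force"],s["contact_force"],s["clock"])
c=[]
for n in("scene","top"):
    f=grab_frame(n); 
    for w,z in(("pin_foot",.07),("holder_hole0",.055)): print(n,w,[(np.round(d["centre"],1),round(d["score"],2),np.round(atz(f,d["centre"],z)[:2],4)) for d in tip_of(n,w)[:2]])
    u,v=map(int,proj(f,[.4415,.2135,.08])); c.append(cv2.resize(f["img"][v-45:v+45,u-45:u+45],(400,400),interpolation=cv2.INTER_CUBIC))
    print((u-45,v-45))
save(dict(img=np.hstack(c)),"hold")
```

```text
0.1273218452682234 38.87865364551544 [-0.73004461  0.43609002  2.50774763] 6.4167 [ 0.63153197 -0.01052102  0.07114854]
0.1277825043512809 38.87974798679352 [-0.10632011 -0.70168253 -0.54256092]
0.12706535509736763 38.890414237976074 [ 0.50019571  0.18920815 -0.78264694] 9.7083
scene pin_foot [(array([442.3, 252.2]), 0.56, array([0.4396, 0.2154]))]
scene holder_hole0 [(array([501.7, 368.1]), 0.63, array([0.6195, 0.3906]))]
(396, 203)
top pin_foot [(array([318.4, 206.5]), 0.35, array([ 0.6319, -0.0018]))]
top holder_hole0 [(array([217.4, 297.6]), 0.93, array([0.4412, 0.2137]))]
(170, 251)
```

View pics/hold.png

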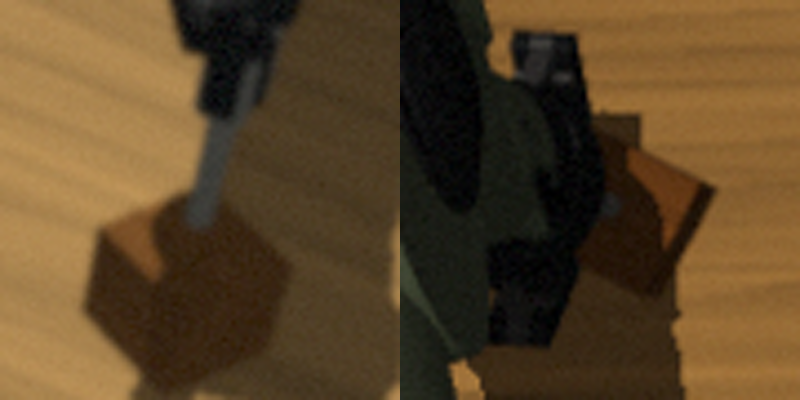

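Left (scene view): the pin is held with its foot at full-frame pixel (441, 253), over the holder top. Right (top view): the foot shows at about (217.7, 297). I'll triangulate the foot and check the lean.

Run:
```python
from h import *
f={n:grab_frame(n) for n in("scene","top")}
a=ray(f["scene"],(441,252.5));b=ray(f["top"],(217.7,297.1))
# closest points
A=np.c_[a[1],-b[1]]; t=np.linalg.lstsq(A,b[0]-a[0],rcond=None)[0]; p=a[0]+a[1]*t[0];q=b[0]+b[1]*t[1]; print("foot",p,q)
for z in(.068,.13): print(z,proj(f["scene"],(.4415,.2135,z)),"zoom",(proj(f["scene"],(.4415,.2135,z))-[396,203])*4.444, proj(f["top"],(.4415,.2135,z)))
```

```text
foot [0.4404164  0.21335834 0.0687537 ] [0.44154671 0.21055814 0.06827728]
0.068 [440.7786598  253.13056558] zoom [198.99636414 222.78023343] [216.30891972 297.14901903]
0.13 [446.7177406 228.6076836] zoom [225.38963923 113.80054591] [210.24697511 295.66880443]
```

Run:
```python
from h import *
r=move_l((.4415,.2135,.0765),.05,until_force=6)
s=get_state(); print(r,s["position"],s["contact_force"],s["finger_gap"],s["grasp_force"],s["clock"])
```

```text
False [0.44180783 0.21360591 0.07680838] [-0.53629995  0.05811099  0.60239876] 0.126902350307543 38.890172839164734 11.425
```

Run:
```python
from h import *
let_go(); s=get_state(); p=s["position"]
move_l((.4415,.2135,.18),.15)
y=-.32+np.pi/2
movep((.436,-.2335,.18),down(y))
s=get_state(); print(s["clock"],s["position"])
c=[]
for n in("scene","top"):
    f=grab_frame(n)
    print(n,[(np.round(d["centre"],1),d["score"],atz(f,d["centre"],.01)[:2]) for d in tip_of(n,"pin_foot")[:2]])
    print(n,proj(f,(.4415,.2135,.12)),proj(f,(.436,-.2335,.066)))
    u,v=map(int,proj(f,[.4415,.2135,.08])); c.append(cv2.resize(f["img"][v-45:v+45,u-45:u+45],(400,400),interpolation=cv2.INTER_CUBIC))
u,v=map(int,proj(grab_frame("scene"),[.436,-.2335,.08])); f=grab_frame("scene");k=cv2.resize(f["img"][v-45:v+45,u-45:u+45],(400,400),interpolation=cv2.INTER_CUBIC)
c[1]=k
save(dict(img=np.hstack(c)),"rel"); print(u-45,v-45)
```

```text
14.6167 [ 0.43622547 -0.23267786  0.17986176]
scene []
scene [445.71988554 232.72371781] [262.49099805 179.72410228]
top [(array([223. , 295.5]), 0.57, array([0.44778193, 0.21011038])), (array([217.5, 297.5]), 0.34, array([0.44357732, 0.22206594]))]
top [211.27203338 295.91902818] [430.1157499  297.18310475]
216 129
```

View pics/rel.png

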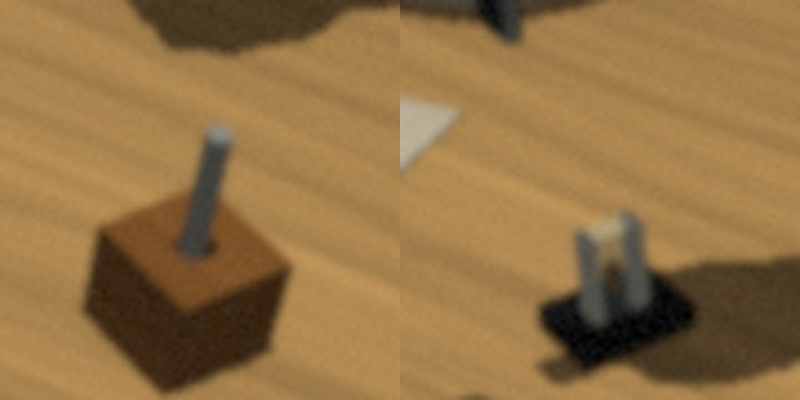

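Left: the pin stands upright and fully down, with its top at zoom (218, 133) against an expected (221, 132). Right: the cell's top centre is at full-frame (262.6, 180.3), which matches my estimate of (262.5, 179.7). I'll check the stand yaw from its long lower edge, then grasp.

Run:
```python
from h import *
f=grab_frame("scene"); 
for z,p,q in((0,(588,368),(691,325)),(.066,(584,235),(630,219))):
    w=[atz(f,(216+(a-400)/4.444,129+b/4.444),z)[:2] for a,b in(p,q)]; d=w[0]-w[1]; print(w,np.hypot(*d),np.arctan2(d[1],d[0]),np.arctan2(-d[1],-d[0]))
L=silhouettes("scene","cell");e=proj(f,(.436,-.2335,.036))
L=[d for d in L if np.hypot(*(np.array(d["centre"])-e))<15]
for y in(-.4,-.3,-.2): print(fit([(f,L[0]["mask"])],(.436,-.2335,y),(.034,.016,.006,.066))) if L else 0
```

```text
[array([ 0.47382208, -0.222558  ]), array([ 0.41257132, -0.19999615])] 0.06527397806428499 -0.3529297200155584 2.788662933574235
[array([ 0.4495346, -0.2377192]), array([ 0.42440027, -0.22701666])] 0.02731811126880657 -0.4025597033218181 2.7390329502679753
(array([ 0.43150781, -0.23408594, -0.34296875]), np.float64(0.261501210653753))
(array([ 0.43425666, -0.2354266 , -0.05774498]), np.float64(0.23173803526448367))
(array([ 0.4335414 , -0.23450199,  0.0611553 ]), np.float64(0.19098143236074272))
```

Run:
```python
from h import *
y=-.335+np.pi/2; C=(.436,-.2335)
movep((*C,.14),down(y))
move_l((*C,.027),.1)
grab(20); s=get_state(); print(s["position"],s["finger_gap"],s["contact_force"],s["wrist_torque"],s["clock"])
grab(40); s=get_state(); print(s["finger_gap"],s["contact_force"],s["grasp_force"])
move_l((*C,.10),.08); sleep(.3)
move_l((*C,.20),.12)
s=get_state(); print(s["finger_gap"],s["contact_force"],s["grasp_force"],s["clock"])
c=[]
for n,P in(("scene",(*C,.21)),("top",(*C,.18))):
    f=grab_frame(n); u,v=map(int,proj(f,P)); u=max(u,45);v=max(v,45); c.append(cv2.resize(f["img"][v-45:v+45,u-45:u+45],(400,400),interpolation=cv2.INTER_CUBIC)); print(u-45,v-45)
    print([(np.round(d["centre"],1),d["score"]) for d in tip_of(n,"cell_center")[:2]],proj(f,(*C,.209)))
save(dict(img=np.hstack(c)),"cell")
```

```text
[ 0.43611126 -0.23356846  0.02724787] 0.3970521311832466 [-0.1294153   0.03607168  3.94419538] [ 0.10461974  0.1105427  -0.02253225] 17.1
0.3935617253106802 [-1.04061875  1.01400309  6.28269116] 39.90885078907013
0.3900759260706953 [ 0.50514374 -0.55548522 -0.98092156] 39.7200483083725 19.6667
211 78
[] [256.94949911 123.7482373 ]
397 249
[(array([442.4, 296. ]), 0.49)] [445.95526068 293.50813117]
```

View pics/cell.png

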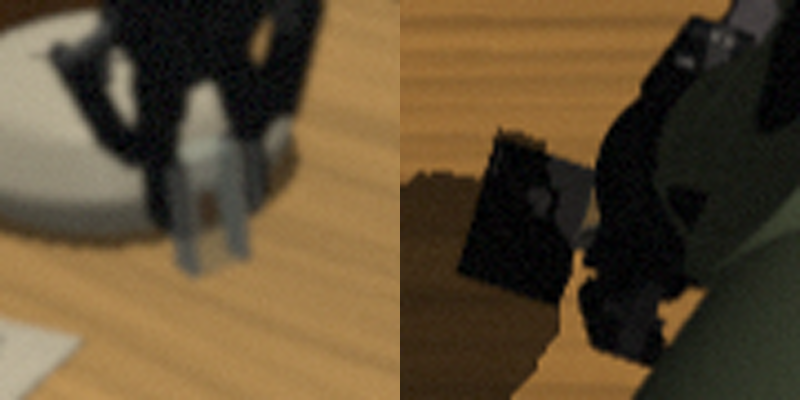

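The cell is held by both frosted ends and hangs upright. Left view: the two frosted bars are at zoom (185, 220) and (235, 205). Now I carry it over the light path.

Run:
```python
from h import *
y=-.063+np.pi/2; C=(.631,-.0105)
movep((*C,.20),down(y))
move_l((*C,.066),.08); sleep(.5)
s=get_state(); print(s["position"],s["finger_gap"],s["contact_force"],s["grasp_force"],s["clock"])
f=grab_frame("scene")
for n in("cell_center","light_path","cell"): print(n,[(np.round(d["centre"],1),round(d["score"],2)) for d in tip_of("scene",n)[:2]])
print(proj(f,(*C,.075)),proj(f,(*C,.045)),proj(f,(*C,.105)))
a=-.063;c_,s_=np.cos(a),np.sin(a); im=f["img"].copy()
u,v=map(int,proj(f,(*C,.075))); z=8
k=cv2.resize(im[v-37:v+38,u-50:u+50],None,fx=z,fy=z,interpolation=cv2.INTER_CUBIC)
k2=k.copy()
for X in(-.017,.017):
  for Y in(-.008,.008):
    pp=[(proj(f,(C[0]+c_*X-s_*Y,C[1]+s_*X+c_*Y,h))-[u-50,v-37])*z+z/2 for h in(.045,.105)]
    cv2.line(k2,*[tuple(map(int,p)) for p in pp],(255,0,0),1)
save(dict(img=k2),"end")
```

```text
[ 0.63102579 -0.01051697  0.06602592] 0.3901588426877688 [ 0.09976096  0.43175608 -0.10831886] 39.72255527973175 23.325
cell_center []
light_path [(array([290.3, 257.7]), 0.84)]
cell [(array([289.2, 270. ]), 0.89)]
[289.03266238 262.27640632] [289.71295591 273.48476867] [288.31934406 250.53686853]
```

View pics/end.png

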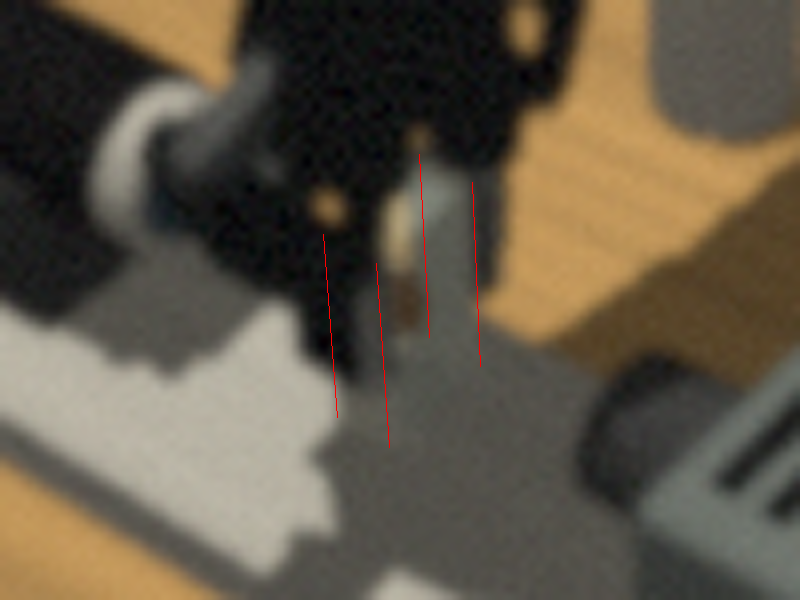

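The cell sits inside the predicted outline. The right-hand frosted bar is at about x = 445 in the zoom, between the lines at 425 and 475. The foot is lost in shadow, so I take one contrast-enhanced check.

Run:
```python
from h import *
C=(.631,-.0105); f=np.mean([grab_frame("scene")["img"] for _ in range(8)],0); g=grab_frame("scene")
u,v=map(int,proj(g,(*C,.075)))
k=cv2.resize(np.clip((f[v-37:v+38,u-50:u+50]-25)*2.2,0,255).astype(np.uint8),None,fx=8,fy=8,interpolation=cv2.INTER_CUBIC)
save(dict(img=k),"end2")
```

```text
(no output)
```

View pics/end2.png

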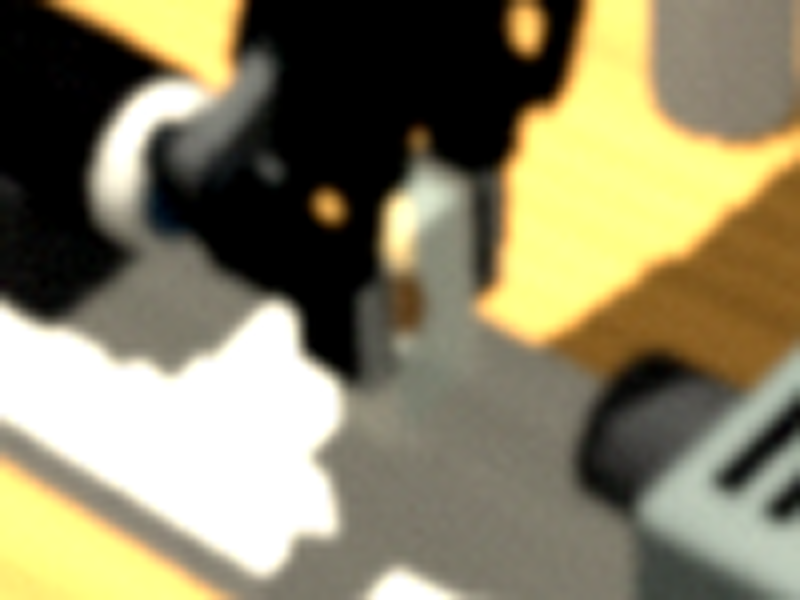

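The enhanced view matches the prediction. The frosted bar's top corner is at about (425, 165) against a predicted (419, 155), its right edge is at x ≈ 473, and there is clear space down to the base. Handing in.

```bash
python3 -c "
from cell import *
print(sign_off())"
```

```text
the job is handed in; nothing more can be done
None
```

The job is handed in, but no verdict came back: the pin stands fully down and released in the holder, and the cell is held upright by its frosted faces at the light-path midpoint, square to the light as far as the camera shows.

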